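# Log a reject and hold the reject bin open

## Task

I have another faulty circuit board for the reject bin: first count it by swinging the tally counter's sprung lever all the way to its stop and letting it spring fully back, with the bin still shut. Then take the reject bin's lid by its bar handle, raise it until it stands open at about 60 degrees from shut, and finish while still holding it there, still, so that I can drop the board in (it springs shut if let go). Leave everything else on the bench where it is.

Things in the scene. Friction and masses are not known exactly. Their poses are not given: they have to be found in the camera images.
- counter: tally counter screwed to the bench: grey housing 80 x 80 mm and 60 mm high on a dark steel foot plate 100 x 110 mm, four white number drums in its front (-x) face, a steel lever on its top. Origin: centre of the underside; x away from the front, y to the counter's left, z up. Its place and yaw vary, and it may stand on either side of the bin.
- tally_lever (a joint): angle of the counter's lever about the upright pivot: 0 at rest, 0.9 rad at its stop, growing anticlockwise seen from above. At rest the lever points 0.45 rad to the +y side of the counter's -x direction, at the stop 0.45 rad to the -y side of it. A spring brings it back to 0 when let go; pushing at the pin takes 1 to 4 N.
- lever_pin (a point): top centre of the upright black round pin (12 mm diameter) at the free end of the lever, 75 mm from the pivot and 101 mm above the bench; the pin stands 33 mm clear above the 5 mm thick, 14 mm wide steel arm of the lever, whose upper side is 68 mm above the bench. It moves with the lever; its own x and y axes are those of the counter when the lever is at rest.
- lever_pivot (a point): point on the lever's upright pivot axis, on the housing's top, 61 mm above the bench; the pivot's round boss, 28 mm across, rises 10 mm above it. Axes as the counter's.
- bin: reject bin fixed to the bench: black plastic box 130 mm deep (x), 150 mm wide (y), 85 mm high, with an aluminium lid. Origin: centre of the underside; x points away from the front, where the bar handle is, to the hinge; y to the left, z up. Its place and yaw vary.
- bin_lid (a joint): angle of the bin's lid about its rear hinge: 0 shut, 1.047 rad = 60 degrees open, ends at 1.45 rad. The front edge rises as it opens. A spring and its weight shut it from any angle; lifting at the bar takes 1 to 2 N.
- lid_bar (a point): round steel bar handle of the lid, 10 mm diameter, 98 mm long, parallel to the hinge, on two 8 mm rods 45 mm either side of its middle; 50 mm in front of the lid's front edge (45 mm free gap, open above and below). Origin: middle of the bar, 180 mm from the hinge axis, 88 mm above the bench when shut, 244 mm at 60 degrees. y along the bar; turns with the lid, axes as the bin's when shut.
- lid_hinge (a point): middle of the lid's hinge axis, 67 mm behind the bin's centre, 88 mm above the bench; the lid, a plate 6 mm thick and 130 mm long, lies in the plane through this axis and the bar. Axes turn with the lid.
- screw_tin: bystander: open steel tin, 56 mm across, 45 mm high, loose; origin centre of the underside
- tape_roll: bystander: black tape roll lying flat, 64 mm across, 20 mm high, loose; origin centre of the underside
- screwdriver: bystander: screwdriver lying on the bench, 170 mm long along its x, loose; origin below its middle
- multimeter: bystander: grey multimeter lying on its back, 150 (x) x 75 x 32 mm, loose; origin centre of the underside
- carton: bystander: small cardboard box 90 (x) x 140 x 50 mm, loose; origin centre of the underside
- parts_case: bystander: flat white plastic case 70 (x) x 110 x 26 mm, loose; origin centre of the underside
Mind the look-alikes: they are no part of the job. What is shaped like the counter but brown, green or yellow is not meant.

How it is judged:
By the outcome, as a careful person would: the job done as asked, in the order asked, and still so for the second after the job is handed in, while the arm keeps its last pose, push and grip.
It also fails if it takes over 56 s, if anything falls off the work surface, if the arm or the gripper's body presses on something with over 40 N, if the wrist force passes 120 N, or if a joint passes its speed limit or range.

## Robot

A 7-joint arm with a two-finger parallel gripper is mounted at the origin on the work surface. World frame = base frame: x ahead of the robot, y to its left, z up, the work surface at z = 0. Lengths are in m, angles in degrees, forces in N, time in s.
With the tool pointing down it reaches from about 0.425 to 0.875 m from the base axis. Payload 4.7 kg.
Tool frame: the origin (TCP) lies at the very end of the fingers, on their centre line; the grasp point (between the pads) lies 19 mm behind it; z points along the fingers, y is the line along which they close (so a half turn about z gives the same grasp; the last joint's range is limited). The gripper opens to 87 mm and grips with 3 to 60 N. Pads are 19 mm wide; open, the fingers measure 117 mm over their backs; the gripper's body (75 mm by 190 mm) begins 51 mm behind the grasp point.
Start: joints at [-74.536, 18.392, -4.016, 83.108, 1.295, 78.541, -3.26], TCP at [0.164, 0.629, 0.223] pointing down, gripper open.
Joint ranges: [-163.93, 163.93], [-17.29, 119.83], [-79.2, 71.16], [3.27, 140.29], [-89.18, 269.18], [5.43, 117.66], [-154.24, 154.24]. Speed limits (degrees/s): [147.25, 147.25, 180, 180, 180, 180, 180].

## Interface

Orientations are given as [roll, pitch, yaw] about the fixed x, y, z axes, in that order (R = Rz(yaw) Ry(pitch) Rx(roll)).
In Python, from cell import get_obs, cams, ticket, finder gives the robot as it stands.
- The arm moves only by the shell command python3 -m creep 'ROWS' [FORCE]. ROWS is text: rows parted by semicolons, each of 5 numbers parted by spaces: the shift along the world's x, y, z in m, then the turn about the world's z in degrees, then the finger opening in m, from 0 to 0.087. A call has 1 to 8 rows; each row shifts and turns the commanded pose from where the row before left it; what a row does not reach is not made up. A row lasts 1/8 s, in which the tool goes at most 62.5 mm and 10.7 degrees, less where a joint would pass 70% of its speed; a pose out of reach is approached as far as the arm can. A call with a gripper value outside its range is refused whole. The fingers move at their own pace and stop on an object; FORCE is the grip in N (left out, the last holds). Time passes only in rows, so rows that do not move let the fingers close. It gives the time, the measured TCP pose, the force, the opening and the grip force at its end, in the units of the state.
- get_obs(): the state, without advancing time (a new reading comes with each control period).
- cams.read_camera(name): name is "scene" or "side" or "wrist"; returns the picture (384x512x3 uint8, red, green, blue); there is no depth.
- cams.calibration(name): a dict with "fx", "fy", "cx", "cy" (pixels), "extrinsics" (4x4, takes a point from world to camera coordinates). Camera axes: x right, y down, z forward; pixel columns grow to the right and rows downward; lengths in m; the calibration is good to about 2 mm. A picture is of the moment at which its call begins: read the wrist's pose just before it. calibration takes no time and is no camera call; for the wrist camera it gives the pose at the moment of the call.
- ticket.sign_off(): hands the job in; it is judged then, once.
Trained networks look in the newest picture that a camera, given by its name, has taken for a name from the list of things; names that differ only in an ending like _2 or _b are one class to them, and where a whole thing is asked for, a point or a joint stands for the part that bears it (a point fixed in the world has none). Each returns a list of dicts, best first, with "p" (0 to 1); they miss things now and then, are a little off and sometimes report something else, mostly with a low value. They report only what shows in the picture. A call takes as long as a camera call. They do not tell look-alikes from the thing itself.
- finder.masks_of(name, camera): "mask" (384x512 bool, what is visible of it) and "xy" ([column, row] in pixels, amid what is visible of it).
- finder.tip_of(name, camera): "xy" ([column, row] in pixels: a listed point, or the origin of a listed thing).
The state is a dict: "time_s": time; "qpos": joint angles; "joint_velocities": joint speeds; "effort": joint torques, N m; "tool_pos": TCP position; "tool_rot": TCP orientation; "force": force on the tool from outside, world axes, zero at the start; "wrist_torque": the same for the moment, N m; "grip_width": finger opening in m; "grasp_force": force on a finger pad.
Only numpy, scipy, OpenCV 4.12 (cv2) and the standard library are available. Lean on these libraries where they do the work, as an engineer would, in place of code of your own. Each camera call takes 0.05 s, during which the arm holds its last target. There are 200 camera calls.

## Working session

There is one attempt and no reset: what is moved stays moved. The work goes in short steps, Python scripts to look and compute and a shell command to move; the robot and the scene stay as the last step left them, time stands still between calls to the robot, and variables do not carry over. Pictures are saved under pics/ and viewed, at most 10 in all, crops included, and the job is handed in when it is done.

```bash
mkdir -p pics; ls
python3 - <<'E'
from cell import get_obs,cams,finder
import cv2,numpy as np
o=get_obs();print({k:np.round(v,3).tolist() for k,v in o.items()})
a=[cams.read_camera(n) for n in("scene","side")]
cv2.imwrite("pics/a.png",cv2.cvtColor(np.vstack([cv2.resize(a[0],None,fx=.78,fy=.78),cv2.resize(a[1],None,fx=.78,fy=.78)])[:598],cv2.COLOR_RGB2BGR))
for c in("scene","side"):
  k=cams.calibration(c);E=np.array(k["extrinsics"]);print(c,k["fx"],np.round(-E[:3,:3].T@E[:3,3],3))
  for n in("counter","lever_pin","lever_pivot","lid_bar","lid_hinge","bin"):
    print(n,[(np.round(d["xy"]).tolist(),round(d["p"],2)) for d in finder.tip_of(n,c)])
E
```

```text
pics
{'time_s': 0.0, 'qpos': [-74.536, 18.439, -4.016, 83.176, 1.296, 78.54, -3.261], 'joint_velocities': [-0.043, -0.048, 0.041, 0.073, -0.129, 0.041, -0.051], 'effort': [-0.001, -49.129, -0.404, -31.253, -0.064, 0.044, 0.0], 'tool_pos': [0.164, 0.628, 0.221], 'tool_rot': [-179.891, 0.007, 165.346], 'force': [0.343, -1.031, 0.336], 'wrist_torque': [0.011, 0.001, 0.001], 'grasp_force': 0.0, 'grip_width': 0.087}
scene 355.88111941639147 [0.986 0.358 1.002]
counter [([386.0, 204.0], 0.97), ([236.0, 142.0], 0.7), ([303.0, 258.0], 0.61), ([321.0, 198.0], 0.56)]
lever_pin [([327.0, 226.0], 0.64), ([416.0, 180.0], 0.62), ([252.0, 117.0], 0.6), ([339.0, 165.0], 0.59)]
lever_pivot [([305.0, 248.0], 0.94), ([397.0, 198.0], 0.81), ([322.0, 188.0], 0.71), ([200.0, 272.0], 0.71), ([235.0, 128.0], 0.63)]
lid_bar [([206.0, 144.0], 0.9)]
lid_hinge [([184.0, 185.0], 0.57)]
bin [([195.0, 184.0], 0.69), ([168.0, 130.0], 0.67)]
side 473.9680980982835 [ 0.391 -1.048  1.229]
counter [([266.0, 155.0], 0.84), ([187.0, 139.0], 0.73), ([210.0, 262.0], 0.69), ([209.0, 174.0], 0.57)]
lever_pin [([248.0, 130.0], 0.7), ([183.0, 156.0], 0.67), ([160.0, 112.0], 0.65), ([188.0, 237.0], 0.47)]
lever_pivot [([185.0, 124.0], 0.89), ([207.0, 163.0], 0.79), ([211.0, 257.0], 0.73), ([268.0, 144.0], 0.6)]
lid_bar []
lid_hinge [([312.0, 227.0], 0.69)]
bin [([287.0, 252.0], 0.63)]
```

View pics/a.png

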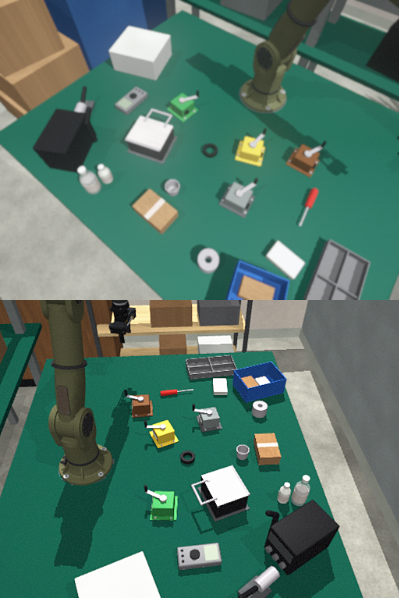

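Run:
```python
from cell import cams
import cv2
i=cams.read_camera("scene")
cv2.imwrite("pics/b.png",cv2.cvtColor(cv2.resize(i[80:300,140:440],(800,587),interpolation=2),cv2.COLOR_RGB2BGR))
```

```text
(no output)
```

View pics/b.png

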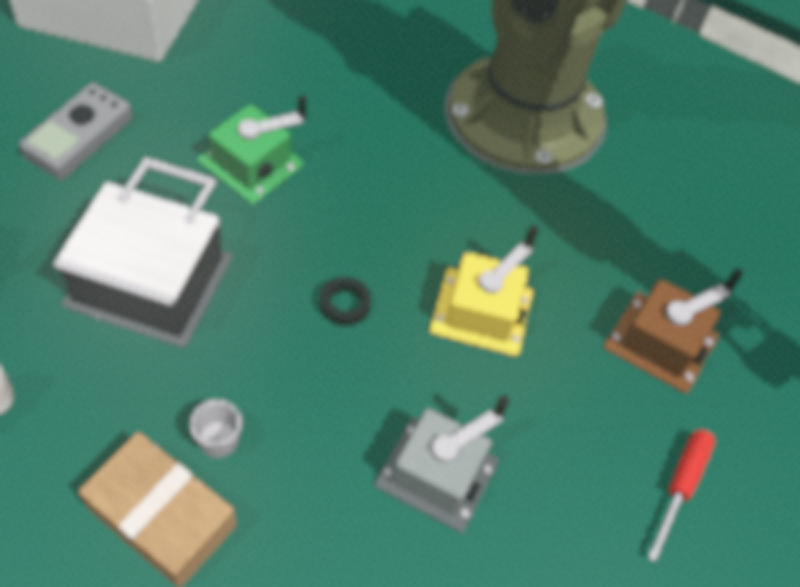

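The counter candidates in the scene image are grey (303,258), yellow (321,198), brown (386,204) and green (236,142). The grey one on a dark foot plate fits, and the enlarged crop confirms it. Its pin is near (327,226) and its lever is at rest. The bin's lid is at (190,170), with bar ends near (195,140) and (220,148).

```bash
cat > h.py <<'E'
import numpy as np
from cell import cams,get_obs,finder
def ray(c,xy,k=None):
    k=k or cams.calibration(c);E=np.array(k["extrinsics"]);R=E[:3,:3]
    d=R.T@[(xy[0]-k["cx"])/k["fx"],(xy[1]-k["cy"])/k["fy"],1];return -R.T@E[:3,3],d
def onz(c,xy,z,k=None):
    o,d=ray(c,xy,k);return o+d*(z-o[2])/d[2]
def tri(obs):
    A=0;b=0
    for c,xy in obs:
        o,d=ray(c,xy);d/=np.linalg.norm(d);P=np.eye(3)-np.outer(d,d);A=A+P;b=b+P@o
    return np.linalg.solve(A,b)
E
python3 - <<'E'
from h import *
np.set_printoptions(precision=4,suppress=True)
for n,z,s,t in(("pin",.101,(327,226),(248,130)),("pivot",.061,(305,248),(268,144)),("counter",0,(303,258),(266,155))):
  print(n,tri([("scene",s),("side",t)]),onz("scene",s,z),onz("side",t,z))
for n,z,s in(("bar",.088,(206,144)),("barL",.088,(195.1,140)),("barR",.088,(220.3,148.3)),("hinge",.088,(184,185)),("bin",0,(195,184)),("c1",.091,(140+105/2.667,80+185/2.667)),("c2",.091,(140+218/2.667,80+215/2.667)),("c3",.091,(140+178/2.667,80+303/2.667)),("c4",.091,(140+57/2.667,80+265/2.667))):
  print(n,onz("scene",s,z))
for s in(("hinge",(312,227),.088),("bin",(287,252),0)): print(s[0],onz("side",s[1],s[2]))
for n,z in(("screw_tin",0),("tape_roll",0),("carton",0),("multimeter",0),("parts_case",0),("screwdriver",0)):
  print(n,[onz("scene",d["xy"],z) for d in finder.tip_of(n,"scene")[:2]] if cams.read_camera("scene") is not None else 0)
E
```

```text
pin [0.4787 0.2348 0.1194] [0.4708 0.2314 0.101 ] [0.4783 0.2583 0.101 ]
pivot [0.5494 0.2163 0.0655] [0.5491 0.2149 0.061 ] [0.5486 0.2226 0.061 ]
counter [0.5476 0.2219 0.0029] [0.5519 0.2195 0.    ] [0.5435 0.229  0.    ]
bar [ 0.4556 -0.2554  0.088 ]
barL [ 0.4659 -0.296   0.088 ]
barR [ 0.4393 -0.2057  0.088 ]
hinge [ 0.622  -0.1943  0.088 ]
bin [ 0.5604 -0.2213  0.    ]
c1 [ 0.5304 -0.3056  0.091 ]
c2 [ 0.4772 -0.1657  0.091 ]
c3 [ 0.6023 -0.1163  0.091 ]
c4 [ 0.6525 -0.2623  0.091 ]
hinge [ 0.6423 -0.186   0.088 ]
bin [ 0.5678 -0.2113  0.    ]
screw_tin [array([0.6678, 0.0001, 0.    ])]
tape_roll [array([ 0.4358, -0.0101,  0.    ])]
carton [array([0.7834, 0.0007, 0.    ]), array([ 0.6006, -0.2439,  0.    ])]
multimeter [array([ 0.4512, -0.4706,  0.    ])]
parts_case [array([0.6216, 0.465 , 0.    ])]
screwdriver [array([0.4079, 0.4438, 0.    ])]
```

```bash
python3 -m creep '0.035 -0.035 0 -7.5 0;0.035 -0.035 0 -7.5 0;0.035 -0.035 0 -7.5 0;0.035 -0.035 0 -7.5 0;0.035 -0.035 0 -7.5 0;0.035 -0.035 0 -7.5 0;0.035 -0.035 0 -7.5 0;0.035 -0.035 0 -7.5 0' 20; python3 -m creep '0 0 0 0 0;0 0 0 0 0'
python3 - <<'E'
from h import *
import cv2
np.set_printoptions(precision=4,suppress=True)
i=cams.read_camera("wrist");k=cams.calibration("wrist");o=get_obs();print(o["tool_pos"],o["tool_rot"],o["qpos"])
E=np.array(k["extrinsics"]);print("cam",-E[:3,:3].T@E[:3,3],E[2,:3],k["fx"])
cv2.imwrite("pics/c.png",cv2.cvtColor(i,cv2.COLOR_RGB2BGR))
for n,z in(("lever_pin",.101),("lever_pivot",.061),("counter",0)):
  for d in finder.tip_of(n,"wrist"): print(n,d["xy"],d["p"],onz("wrist",d["xy"],z,k))
print("yellow",onz("scene",(323.7,184),.065),onz("scene",(339,165),.101),"brown",onz("scene",(416,180),.101))
E
```

```text
time_s: 2.35
tool_pos: [0.4455, 0.3477, 0.2229]
tool_rot: [180.0, -0.0, 105.1]
force: [0.7, -0.1, 0.1]
grip_width: 0.0147
grasp_force: 0.0
time_s: 2.6
tool_pos: [0.4441, 0.3494, 0.2226]
tool_rot: [-180.0, -0.0, 105.4]
force: [-0.0, 0.6, 0.1]
grip_width: 0.0019
grasp_force: 0.0
[0.4435 0.35   0.2226] [-179.9816   -0.0429  105.4755] [-54.5766   7.9404  15.0706  96.085   -2.1672  76.253  -23.6532]
cam [0.425  0.4234 0.3851] [ 0.0723 -0.2667 -0.9611] 281.7249493838939
lever_pin [56.1, 301.9] 0.59 [0.259  0.1444 0.101 ]
lever_pin [260.6, 277.9] 0.37 [0.4847 0.2408 0.101 ]
lever_pivot [130.1, 296.8] 0.94 [0.3314 0.14   0.061 ]
lever_pivot [66.6, 134.8] 0.9 [0.2293 0.336  0.061 ]
counter [95.5, 127.5] 0.85 [0.229  0.3397 0.    ]
yellow [0.3271 0.136  0.065 ] [0.2585 0.1425 0.101 ] brown [0.1564 0.3608 0.101 ]
```

View pics/c.png

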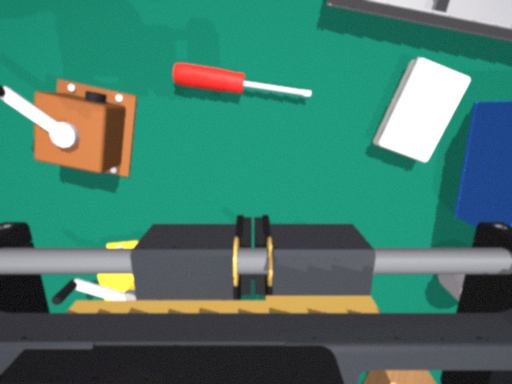

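The view shows brown and yellow counters, the screwdriver and the parts case. Points directly under the tool appear near row 130, so I'll move over the grey counter.

```bash
python3 -m creep '0.02 -0.035 0 0 0;0.02 -0.035 0 0 0;0.02 -0.04 0 0 0;0 0 0 0 0;0 0 0 0 0'
python3 - <<'E'
from h import *
import cv2
np.set_printoptions(precision=4,suppress=True)
i=cams.read_camera("wrist");k=cams.calibration("wrist");o=get_obs();print(o["tool_pos"],o["tool_rot"])
cv2.imwrite("pics/d.png",cv2.cvtColor(i,cv2.COLOR_RGB2BGR))
for n,z in(("lever_pin",.101),("lever_pivot",.071),("counter",0)):
  for d in finder.tip_of(n,"wrist"): print(n,d["xy"],d["p"],onz("wrist",d["xy"],z,k))
E
```

```text
time_s: 3.42
tool_pos: [0.5039, 0.2402, 0.2226]
tool_rot: [-180.0, -0.0, 105.4]
force: [0.6, 0.0, -0.6]
grip_width: 0.0
grasp_force: 0.0
[0.5036 0.2407 0.2225] [-179.9841   -0.0437  105.5059]
lever_pin [6.8, 205.1] 0.9 [0.2585 0.1451 0.101 ]
lever_pin [226.6, 172.7] 0.64 [0.4767 0.2423 0.101 ]
lever_pivot [95.9, 211.9] 0.91 [0.3373 0.1467 0.071 ]
lever_pivot [17.7, 10.2] 0.78 [0.2381 0.3392 0.071 ]
lever_pivot [283.4, 199.6] 0.67 [0.5481 0.221  0.071 ]
counter [279.4, 185.7] 0.97 [0.5507 0.2184 0.    ]
counter [56.1, 27.5] 0.94 [0.2284 0.3383 0.    ]
counter [119.8, 196.1] 0.74 [0.3342 0.1424 0.    ]
```

View pics/d.png

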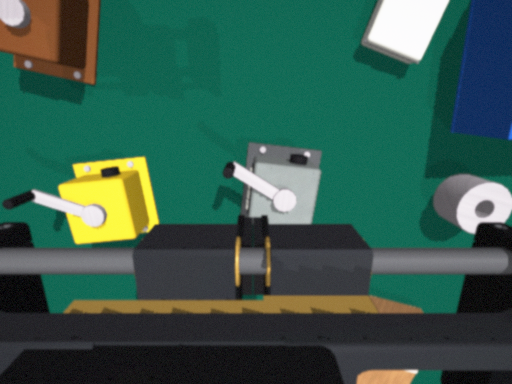

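The grey counter's pin is at (228,171) and its pivot at (284,200). They measure 74.5 mm apart against the 75 mm given, and the counter's yaw is about 9°. I'll drop in on the +y side of the pin.

```bash
python3 -m creep '-0.016 0.015 0 0 0;-0.016 0.015 0 0 0;0 0 -0.04 0 0;0 0 -0.04 0 0;0 0 -0.04 0 0;0 0 -0.0245 0 0;0 0 0 0 0;0 0 0 0 0'; python3 -m creep '0 -0.012 0 0 0;0 -0.012 0 0 0;0 -0.012 0 0 0;-0.001 -0.012 0 0 0;0.003 -0.006 0 0 0;0.003 -0.006 0 0 0;0.003 -0.006 0 0 0;0 0 0 0 0'; python3 -m creep '0.003 -0.006 0 0 0;0 0 0 0 0;0 0 0 0 0'
```

```text
time_s: 4.62
tool_pos: [0.473, 0.2698, 0.0792]
tool_rot: [179.9, -0.0, 105.4]
force: [0.5, 0.6, 0.7]
grip_width: 0.0002
grasp_force: 0.0
time_s: 5.62
tool_pos: [0.4793, 0.2015, 0.0776]
tool_rot: [-179.8, 0.0, 105.3]
force: [-6.1, 0.1, 0.8]
grip_width: 0.0003
grasp_force: 2.4
time_s: 6.0
tool_pos: [0.4821, 0.1962, 0.0775]
tool_rot: [-179.8, 0.0, 105.3]
force: [-5.2, 0.7, 1.6]
grip_width: 0.0007
grasp_force: 2.4
```

Run:
```python
from h import *
import cv2
a=cams.read_camera("side")[80:200,190:340];b=cams.read_camera("scene")[190:290,260:385]
cv2.imwrite("pics/e.png",cv2.cvtColor(np.hstack([cv2.resize(a,(400,320),interpolation=2),cv2.resize(b,(400,320),interpolation=2)]),cv2.COLOR_RGB2BGR))
```

```text
(no output)
```

View pics/e.png

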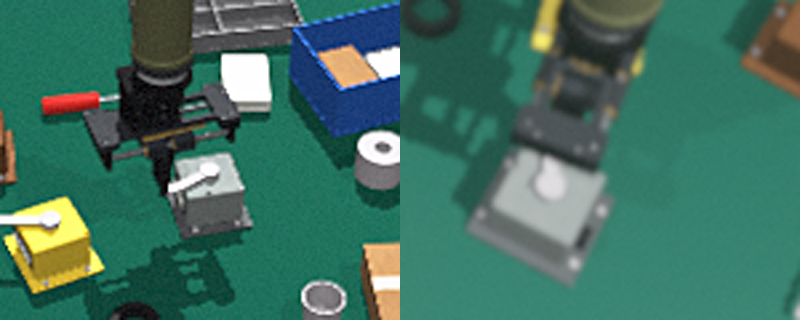

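Run:
```python
from h import *
np.set_printoptions(precision=3,suppress=True)
k=cams.calibration("side");E=np.array(k["extrinsics"])
def pr(p):
  q=E[:3,:3]@p+E[:3,3];return np.array([q[0]*k["fx"]/q[2]+k["cx"],q[1]*k["fy"]/q[2]+k["cy"]])
pv=np.array([.548,.2195,.068]);print("pivot",pr(pv))
for a in(163,180,190,200,208,215,220):
  d=np.array([np.cos(np.radians(a)),np.sin(np.radians(a)),0]);e=pr(pv+.05*d)-pr(pv);print(a,e,np.degrees(np.arctan2(e[1],-e[0])))
o=get_obs();print(o["force"],o["wrist_torque"],o["tool_pos"])
```

```text
pivot [267.976 143.145]
163 [-13.478  -2.11 ] -8.899028741931199
180 [-13.765   0.637] 2.6504910334316896
190 [-13.367   2.258] 9.586321250026614
200 [-12.557   3.819] 16.91759906846385
208 [-11.626   4.993] 23.243331715966278
215 [-10.62    5.945] 29.241412527504362
220 [-9.799  6.573] 33.852528837193915
[-6.251  0.751  0.373] [ 0.011  1.352 -0.108] [0.482 0.196 0.077]
```

The lever stands at about 210°. The force splits into a 3.7 N spring part and a 5 N radial wedge, so it isn't at the stop yet. I'll ease the radial load and push on.

```bash
python3 -m creep '-0.002 -0.004 0 0 0;0 0 0 0 0;0 0 0 0 0'; python3 -m creep '0 -0.005 0 0 0;0 0 0 0 0;0 0 0 0 0';python3 -m creep '0.001 -0.005 0 0 0;0 0 0 0 0;0 0 0 0 0'
```

```text
time_s: 6.48
tool_pos: [0.4823, 0.1935, 0.0783]
tool_rot: [179.9, -0.0, 105.4]
force: [0.4, 4.1, -2.7]
grip_width: 0.0009
grasp_force: 1.9
time_s: 6.85
tool_pos: [0.4826, 0.1913, 0.0787]
tool_rot: [179.7, -0.2, 105.5]
force: [1.6, 9.6, -3.9]
grip_width: 0.0003
grasp_force: 4.4
time_s: 7.22
tool_pos: [0.4829, 0.1908, 0.0788]
tool_rot: [179.7, -0.5, 105.6]
force: [0.9, 18.7, -5.4]
grip_width: 0.0005
grasp_force: 8.5
```

That is the hard stop: force rises to 18.7 N for 0.5 mm of travel, at the predicted end position. Backing off past the rest position, then up.

```bash
python3 -m creep '-0.002 0.013 0 0 0;-0.004 0.01 0 0 0;-0.004 0.01 0 0 0;-0.002 0.012 0 0 0;0 0.014 0 0 0;0 0.014 0 0 0;0 0.018 0 0 0;0 0.02 0 0 0'; python3 -m creep '0 0 0 0 0;0 0 0.05 0 0;0 0 0.05 0 0;0.013 -0.014 0.045 0 0;0.013 -0.014 0 0 0;0 -0.016 0 0 0;0 0 0 0 0;0 0 0 0 0'
python3 - <<'E'
from h import *
i=cams.read_camera("wrist");k=cams.calibration("wrist");print(get_obs()["tool_pos"])
for n,z in(("lever_pin",.101),("lever_pivot",.071)):
  for d in finder.tip_of(n,"wrist"): print(n,d["xy"],d["p"],onz("wrist",d["xy"],z,k))
E
```

```text
time_s: 8.22
tool_pos: [0.4704, 0.2946, 0.0779]
tool_rot: [-180.0, 0.0, 105.3]
force: [0.5, 0.4, 0.7]
grip_width: 0.0003
grasp_force: 0.0
time_s: 9.22
tool_pos: [0.4955, 0.2503, 0.2223]
tool_rot: [-179.9, -0.0, 105.4]
force: [0.4, -0.1, 0.2]
grip_width: 0.0005
grasp_force: 0.0
[0.4955844  0.25054935 0.22244419]
lever_pin [16.7, 216.9] 0.71 [0.26092309 0.14394724 0.101     ]
lever_pin [234.5, 183.9] 0.7 [0.4795099  0.24260235 0.101     ]
lever_pivot [23.3, 26.7] 0.67 [0.23609989 0.33593449 0.071     ]
lever_pivot [283.7, 206.4] 0.64 [0.54275085 0.22264678 0.071     ]
lever_pivot [101.9, 220.9] 0.63 [0.33731352 0.14687259 0.071     ]
```

The lever is back at rest: the pin is where it was. On to the bin.

```bash
python3 -m creep '-0.004 -0.05 0 0 0.036;-0.004 -0.06 0 0 0.036;-0.004 -0.06 0 0 0.036;-0.004 -0.06 0 1 0.036;-0.004 -0.06 0 1 0.036;-0.004 -0.06 0 1 0.036;-0.004 -0.06 0 1 0.036;-0.004 -0.06 0 1 0.036'; python3 -m creep '-0.004 -0.035 0 0 0.036;0 0 0 0 0.036;0 0 0 0 0.036'
python3 - <<'E'
from h import *
import cv2
i=cams.read_camera("wrist");k=cams.calibration("wrist");o=get_obs();print(o["tool_pos"],o["tool_rot"],o["qpos"])
cv2.imwrite("pics/f.png",cv2.cvtColor(i,cv2.COLOR_RGB2BGR))
for n,z in(("lid_bar",.088),("lid_hinge",.088)):
  for d in finder.tip_of(n,"wrist"): print(n,d["xy"],d["p"],onz("wrist",d["xy"],z,k))
np.save("k.npy",k,allow_pickle=True)
E
```

```text
time_s: 10.38
tool_pos: [0.4645, -0.2214, 0.2233]
tool_rot: [179.9, 0.0, 110.5]
force: [1.2, -0.3, -0.6]
grip_width: 0.0361
grasp_force: 0.0
time_s: 10.75
tool_pos: [0.4609, -0.2538, 0.2228]
tool_rot: [180.0, -0.0, 110.4]
force: [0.8, -0.4, -1.1]
grip_width: 0.0358
grasp_force: 0.0
[ 0.46109761 -0.25338509  0.2228447 ] [ 1.79991058e+02 -4.64404083e-02  1.10488158e+02] [-21.37026325   3.19461514  49.5128385  102.0938767   -2.5435357
  75.87300071  49.20914807]
lid_bar [249.7, 174.6] 0.9 [ 0.45836141 -0.25084919  0.088     ]
lid_hinge [413.6, 180.9] 0.96 [ 0.62847386 -0.1950206   0.088     ]
```

View pics/f.png

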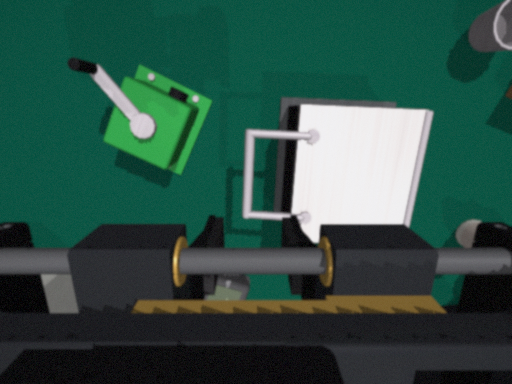

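The bar runs from (249,132) to (246,217), and its middle at (0.458,-0.251) is 179 mm from the hinge against the 180 mm given. The fingers are well placed either side of it. Descending to grip.

```bash
python3 -m creep '-0.003 0.002 -0.03 -1 0.036;0 0 -0.04 0 0.036;0 0 -0.04 0 0.036;0 0 -0.03 0 0.036;0 0 -0.014 0 0.036;0 0 0 0 0.036;0 0 0 0 0.036' 20 && python3 -m creep '0 0 0 0 0;0 0 0 0 0;0 0 0 0 0;0 0 0 0 0;0 0 0 0 0' 20
```

```text
time_s: 11.78
tool_pos: [0.4585, -0.2534, 0.0703]
tool_rot: [179.9, 0.1, 109.4]
force: [-0.6, 0.6, 0.7]
grip_width: 0.036
grasp_force: 0.0
time_s: 12.4
tool_pos: [0.4557, -0.2539, 0.0688]
tool_rot: [-179.8, -0.0, 109.3]
force: [-4.9, -1.0, 1.3]
grip_width: 0.0088
grasp_force: 20.0
```

```bash
python3 -m creep '-0.002 0 0.012 0 0;0.001 0.0005 0.012 0 0;0.002 0.0006 0.0115 0 0;0.002 0.0008 0.0115 0 0;0.0035 0.001 0.0113 0 0;0.0035 0.0013 0.011 0 0;0.005 0.0016 0.0107 0 0;0.005 0.0018 0.0104 0 0'; python3 -m creep '0 0 0 0 0;0 0 0 0 0'
```

```text
time_s: 13.4
tool_pos: [0.4777, -0.2466, 0.1606]
tool_rot: [180.0, 0.1, 109.3]
force: [2.0, -5.7, -2.9]
grip_width: 0.0091
grasp_force: 20.0
time_s: 13.65
tool_pos: [0.4773, -0.2467, 0.1599]
tool_rot: [-180.0, 0.1, 109.3]
force: [0.1, -5.5, -0.5]
grip_width: 0.0094
grasp_force: 20.0
```

```bash
python3 -m creep '0.006 0.001 0.01 0 0;0.006 0.0015 0.0096 0 0;0.007 0.002 0.009 0 0;0.0075 0.0025 0.0087 0 0;0.008 0.0027 0.008 0 0;0.0085 0.003 0.0075 0 0;0.009 0.003 0.0068 0 0;0.0095 0.003 0.0062 0 0'; python3 -m creep '0 0 0 0 0;0 0 0 0 0;0 0 0 0 0'
python3 - <<'E'
from h import *
import cv2
a=cams.read_camera("side")[170:362,230:470];b=cams.read_camera("scene")[60:252,90:330]
cv2.imwrite("pics/g.png",cv2.cvtColor(np.hstack([cv2.resize(a,(400,320),interpolation=2),cv2.resize(b,(400,320),interpolation=2)]),cv2.COLOR_RGB2BGR))
p=np.array(get_obs()["tool_pos"]);g=p+[0,0,.019];print(p,"rise deg",np.degrees(np.arcsin((g[2]-.088)/.18)))
E
```

```text
time_s: 14.65
tool_pos: [0.5375, -0.2273, 0.227]
tool_rot: [-179.8, -0.1, 109.3]
force: [-8.0, -2.5, 7.9]
grip_width: 0.0091
grasp_force: 20.0
time_s: 15.02
tool_pos: [0.5379, -0.2272, 0.2271]
tool_rot: [-179.9, -0.1, 109.3]
force: [-7.4, -2.0, 10.2]
grip_width: 0.0089
grasp_force: 20.0
[ 0.53794469 -0.22717647  0.22709574] rise deg 61.43912888622974
```

View pics/g.png

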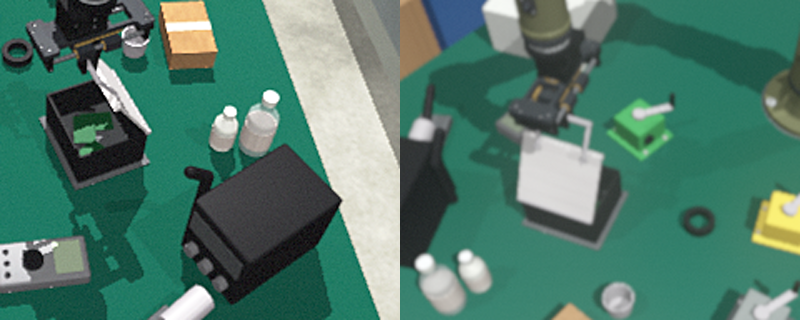

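The lid stands open with the bar in the fingers. The chord travelled (180 mm) gives 60.1°. I'll relieve a little radial load, settle and hand in.

```bash
python3 -m creep '-0.001 0 0.0015 0 0;0 0 0 0 0;0 0 0 0 0;0 0 0 0 0;0 0 0 0 0;0 0 0 0 0;0 0 0 0 0;0 0 0 0 0'
python3 - <<'E'
from h import *
p=np.array(get_obs()["tool_pos"]);c=np.linalg.norm(p-[.4557,-.2539,.0688]);print(p,2*np.degrees(np.arcsin(c/.36)),get_obs()["joint_velocities"])
from cell import ticket;print(ticket.sign_off())
E
```

```text
time_s: 16.12
tool_pos: [0.5378, -0.2272, 0.2271]
tool_rot: [-180.0, 0.0, 109.3]
force: [-2.6, -4.7, 3.4]
grip_width: 0.0091
grasp_force: 20.0
[ 0.53776766 -0.22719759  0.22709698] 60.1082188426332 [ 0.01106562 -0.06158774  0.05187226 -0.00387976 -0.01587197 -0.12183088
 -0.07149683]
the job is handed in; nothing more can be done
None
```

The grey counter's lever was swung to its stop and sprang fully back with the bin shut; then I opened the lid to about 60° and handed in at 16 s, still holding it there by its bar.

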